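# Lay a tall culture bottle down on the sloping rest

### The job

Tip the tall square bottle over with your fingertips so that it comes down gently and lies on its side on the sloping rest: body leaning on the aluminium bar, foot still on the tray, pointing squarely across the bar with its cap end up. Guide it down all the way rather than letting it topple, never pinch it or lift it off the tray, and leave everything else where it stands.

Things in the scene. Friction and masses are not known exactly. Their poses are not given: they have to be found in the camera images.
- bottle: tall square amber bottle, round black cap, 0.2-0.35 kg, loose. Body 54 x 54 mm, 135 mm tall; shoulder tapers to a 28 mm neck; cap 34 mm across, 22 mm tall, top 185 mm above the foot. Starts upright on the tray, back face 2-11 mm from the heel board. Origin: centre of its underside; z runs up its axis to the cap; x points (within 6 degrees) the way it is to be tipped, towards the bar
- bottle_cap (a point): centre of the bottle's cap, on its axis, 174 mm above the foot; axes as the bottle's. Once the bottle is laid down, the cap lies beyond the bar and some 90 mm above the bench, with room for a finger under it
- bottle_toe (a point): middle of the bottle's lower edge towards the bar, 27 mm along the bottle's x from its origin: the edge it tips over; axes as the bottle's. The centre of mass is about 78 mm above the foot, so the bottle overbalances at about 19 degrees. The foot may slide on the tray by up to 40 mm towards the heel board as the bottle comes down
- rest: sloping rest: a fixed grey plastic tray 190 x 262 mm, 6 mm thick. Origin: centre of its underside, on the bench; z up; x points from the heel board to the bar, the tipping direction. The heel board stands across the tray at x = -95 to -85 mm, its top 56 mm above the bench. The bench beyond the bar is free for 150 mm. Laid down, the bottle's axis is 60 to 72 degrees from upright
- rest_bar (a point): top of the aluminium bar, middle of its length, at x = 65 mm of the rest, 51 mm above the bench and 45 mm above the tray; axes as the rest's. The bar is 16 mm thick, runs 238 mm along y between two cheeks (40 x 12 mm, at y = -125 and +125 mm, tops 56 mm above the bench)
- vial: small clear glass jar, 28 mm across, 48 mm tall, standing on the rest's tray; origin at the centre of its underside; not part of the job
- pot: small white jar, 32 mm across, 40 mm tall, standing on the rest's tray; origin at the centre of its underside; not part of the job
- reagent: round amber bottle, 64 mm across, 150 mm tall, standing on the bench behind the heel board; origin at the centre of its underside; not part of the job
- tuberack: blue tube rack with small tubes, 85 x 110 mm, 43 mm tall, on the bench behind the heel board; origin at the centre of its underside; not part of the job
- pipette: white pipette lying on the bench beside the rest, about 220 mm long, 31 mm tall; origin on its underside near the middle of its body; not part of the job
Not all that is in view belongs to the job. What is shaped like the bottle but purple or turquoise is not meant.

How it is judged:
By the outcome, as a careful person would: the job done as asked, in the order asked, and still so for the second after the job is handed in, with the robot touching nothing.
It also fails if it takes over 45 s, if anything falls off the work surface, if the arm or the gripper's body presses on something with over 40 N, if the wrist force passes 120 N, or if a joint passes its speed limit or range.

### The arm

A 7-joint arm with a two-finger parallel gripper is mounted at the origin on the work surface. World frame = base frame: x ahead of the robot, y to its left, z up, the work surface at z = 0. Lengths are in m, angles in rad, forces in N, time in s.
With the tool pointing down it reaches from about 0.35 to 0.9 m from the base axis. Payload 8.1 kg.
Tool frame: the origin (TCP) lies at the very end of the fingers, on their centre line; the grasp point (between the pads) lies 19 mm behind it (arm.tcp_to_grasp is the distance from the TCP to the grasp point, in m); z points along the fingers, y is the direction in which the jaws open and shut (so a half turn about z gives the same grasp; the last joint's range is limited). The gripper opens to 85 mm and grips with 20 to 120 N. Pads are 22 mm wide; open, the fingers measure 114 mm over their backs; the gripper's body (76 mm by 85 mm) begins 54 mm behind the grasp point. The pads swing forward as they close: fully open they stand 13 mm farther back than shut.
Start: joints at [1.017, 0.434, 0.025, 1.573, -0.012, 1.134, -0.075], TCP at [0.272, -0.563, 0.231] pointing down, gripper open.
Joint ranges: [-2.62, 2.62], [-0.44, 2.09], [-1.27, 1.32], [0.08, 2.57], [-1.32, 4.46], [0.12, 2], [-2.74, 2.74]. Speed limits (rad/s): [2.22, 2.22, 3.01, 3.01, 3.14, 3.14, 3.14].

### API

Orientations are given as a unit quaternion [w, x, y, z].
In Python, from station import arm gives the robot as it stands.
- The arm moves only by the tool play_rows, never from a script. Its argument "motion" is a list of rows, each a list of 6 numbers: the shift along the tool's x, y, z as a fraction of full scale, then the turn, a rotation vector about the tool's x, y, z as a fraction of full scale. A call has exactly 5 rows; each row shifts and turns the pose as measured when the row begins, along the tool's axes as they then stand; what a row does not reach is not made up. Full scale, the value 1, is 20 mm for a shift and 4 degrees for a turn. A row lasts 1/12 s, in which the tool goes at most 41.7 mm and 7.16 degrees, less where a joint would pass 70% of its speed; a pose out of reach is approached as far as the arm can. A call with a number of a shift or a turn outside -1 to 1 is refused whole. A call with a gripper value outside its range is refused whole. "fingers" is the gripper command: -1 is fully open, 1 is shut, values between are in proportion, set as the call begins (left out, the last holds). The fingers move at their own pace and stop on an object; the grip force is fixed at half the most. Time passes only in rows, so rows that do not move let the fingers close, or fill a call up. It gives the time, the measured TCP pose, the force and the opening at its end, in the units of the state.
- arm.read_state(): the state, without advancing time (a new reading comes with each control period).
- arm.get_image(name): name is "side" or "top"; returns the picture (480x640x3 uint8, red, green, blue); there is no depth.
- arm.get_calibration(name): a dict with "mtx" (3x3 intrinsics, pixels), "k1" (the pictures are not rectified: a ray, as slopes to the right and down, at radius r is drawn at 1 + k1 r^2 times it, then the intrinsics apply), "camera_from_world" (4x4, takes a point from world to camera coordinates). Camera axes: x right, y down, z forward; pixel columns grow to the right and rows downward; lengths in m; the calibration is good to about 2 mm. A picture is of the moment at which its call begins. get_calibration takes no time and is no camera call.
- arm.finish_job(): hands the job in, once; it reports no verdict.
The state is a dict: "clock": time; "qpos": joint angles; "dq": joint speeds; "tau": joint torques, N m; "eef_pos": TCP position; "ee_rot": TCP orientation; "contact_force": force on the tool from outside, world axes, zero at the start; "wrist_torque": the same for the moment, N m; "grip_width": opening from 0.0 (shut) to 1.0 (fully open).
Only numpy, scipy, OpenCV 4.12 (cv2) and the standard library are available. Lean on these libraries where they do the work, as an engineer would, in place of code of your own. Each camera call takes 0.05 s, during which the arm holds its last target. There are 200 camera calls.

## Working session

There is one attempt and no reset: what is moved stays moved. The work goes in short steps, Python scripts to look and compute and a tool call to move; the robot and the scene stay as the last step left them, time stands still between calls to the robot, and variables do not carry over. Pictures are saved under pics/ and viewed, about 8 in all and at most 12, crops included, and the job is handed in when it is done.

Besides the shell and the picture viewer there is one more tool, called as name(argument=value, ...) on one line, values as JSON. play_rows: Moves the arm, as the interface text tells. Shift numbers are shares of 20 mm and turn numbers shares of 4 degrees, none past 1 either way. Its arguments: {"type":"object","properties":{"motion":{"type":"array"},"fingers":{"type":"number"}},"required":["motion"]}

```bash
ls; mkdir -p pics
python3 - <<'E'
from station import arm
import cv2,numpy as np
for n in("side","top"):
    cv2.imwrite(f"pics/{n}0.png",arm.get_image(n)[:,:,::-1])
    c=arm.get_calibration(n);print(n,c["mtx"],c["k1"],np.round(c["camera_from_world"],4).tolist())
print(arm.read_state())
E
```

```text
pics
side [[462.18364446   0.         321.57635588]
 [  0.         462.18364446 241.8688192 ]
 [  0.           0.           1.        ]] -0.10405776144074513 [[0.9535, -0.3012, 0.0063, -0.491], [-0.1961, -0.6367, -0.7458, 0.2894], [0.2287, 0.7099, -0.6662, 0.5926], [0.0, 0.0, 0.0, 1.0]]
top [[445.41670243   0.         319.74092355]
 [  0.         445.41670243 235.96770047]
 [  0.           0.           1.        ]] -0.09610168899690628 [[-0.0276, -0.9995, -0.0168, 0.1877], [-0.9922, 0.0294, -0.1209, 0.5603], [0.1213, 0.0133, -0.9925, 0.9083], [0.0, 0.0, 0.0, 1.0]]
{'clock': 0.1, 'qpos': array([ 1.01738379,  0.4351681 ,  0.02494628,  1.57398113, -0.01163074,
        1.13402664, -0.07510327]), 'dq': array([ 0.00101712, -0.0013202 , -0.00139631, -0.00221473,  0.00128543,
        0.00025538,  0.00045175]), 'tau': array([ 3.94902934e-03, -6.71750593e+01,  1.02831490e+00, -3.16901922e+01,
        1.57768093e-02,  7.24008234e-03,  9.50725757e-05]), 'eef_pos': array([ 0.27208999, -0.56216269,  0.2306046 ]), 'ee_rot': array([-6.89355207e-04,  9.74709913e-01,  2.23472747e-01, -2.05113129e-04]), 'contact_force': array([-0.56958352, -0.27768441, -0.14916148]), 'wrist_torque': array([-0.05705582,  0.04925465, -0.02078735]), 'grip_width': 0.9992382948996993}
```

View pics/side0.png

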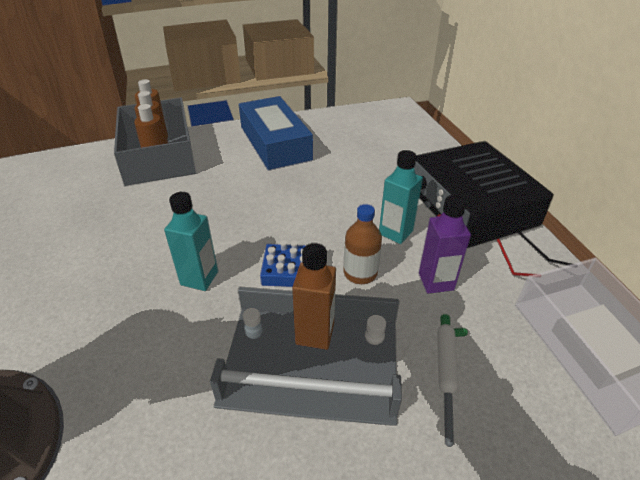

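View pics/top0.png

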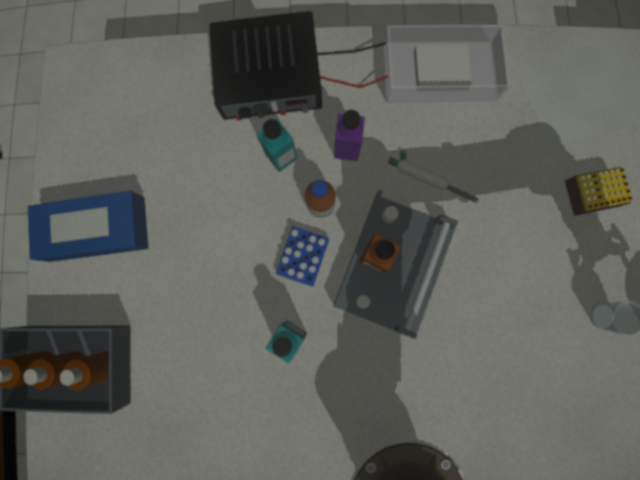

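Side view: the square amber bottle is at (315,305) with its black cap at (314,257), standing on the tray. The bar runs (222,380)–(392,388), and the jars are at (252,322) and (376,330). In the top view, the bottle is at (382,252) and the bar at (432,250). Other candidates are the teal bottles (side 190,245 and 400,200), the purple one (445,250) and the round amber reagent (362,250). Only the one on the tray is square and amber. I'll confirm it in an enlarged crop.

```bash
cat > h.py <<'E'
from station import arm
import cv2,numpy as np
def ray(n,px):
    c=arm.get_calibration(n);M=c["mtx"];k=c["k1"];T=np.array(c["camera_from_world"])
    d=np.array([(px[0]-M[0,2])/M[0,0],(px[1]-M[1,2])/M[1,1]]);u=d.copy()
    for _ in range(20): u=d/(1+k*(u@u))
    R=T[:3,:3];return -R.T@T[:3,3],R.T@np.array([u[0],u[1],1])
def onz(n,px,z):
    o,d=ray(n,px);return o+d*(z-o[2])/d[2]
def tri(ps,pt):
    A=[];b=[]
    for n,p in(("side",ps),("top",pt)):
        o,d=ray(n,p);d=d/np.linalg.norm(d);P=np.eye(3)-np.outer(d,d);A.append(P);b.append(P@o)
    A=np.array(A);b=np.array(b);x=np.linalg.solve(A.sum(0),b.sum(0))
    return x
def proj(n,X):
    c=arm.get_calibration(n);M=c["mtx"];T=np.array(c["camera_from_world"])
    p=T[:3,:3]@X+T[:3,3];u=p[:2]/p[2];u=u*(1+c["k1"]*(u@u));return M[:2,:2]@u+M[:2,2]
E
python3 - <<'E'
from h import *
s=cv2.imread("pics/side0.png");t=cv2.imread("pics/top0.png")
a=cv2.resize(s[230:430,200:410],None,fx=1.9*1.5*.95,fy=1.9*1.5*.95,interpolation=2)
b=cv2.resize(t[180:345,325:470],None,fx=3,fy=3,interpolation=2)
cv2.imwrite("pics/c1.png",np.hstack([cv2.resize(s[235:425,208:408],(400,380),interpolation=2),cv2.resize(t[185:375,320:520],(400,380),interpolation=2)]))
E
```

```text
(no output)
```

View pics/c1.png

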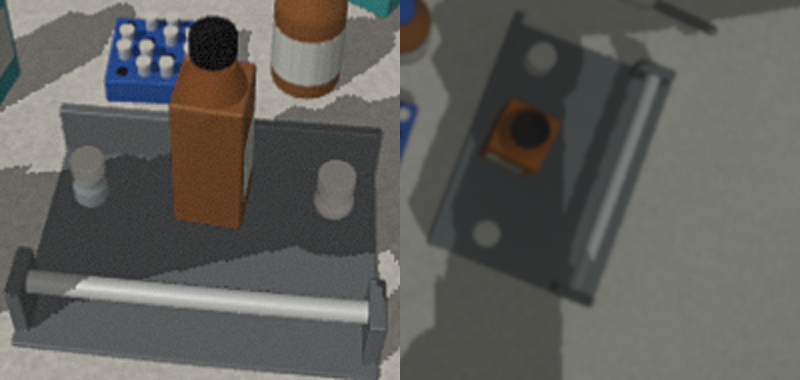

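The crop confirms the square amber bottle with the black cap: side foot edge (295.5,344)–(328,348.5), top-view cap (385,249). Next I compute poses.

Run:
```python
from h import *
np.set_printoptions(precision=4,suppress=True)
bl=tri((221.5,376),(416,312.5));br=tri((392,389.5),(447.5,222.5))
print("bar",bl,br,np.linalg.norm(br-bl),(bl+br)/2)
for n,a,b in(("side",(221.5,376),(392,389.5)),("top",(416,312.5),(447.5,222.5))):
    A=onz(n,a,.046);B=onz(n,b,.046);d=A-B;print(n,(A+B)/2,np.linalg.norm(d),"tip yaw",np.degrees(np.arctan2(*( (B-A)[:2][::-1])))-90)
A=onz("side",(295.5,344),.006);B=onz("side",(328,348.5),.006);d=B-A
print("toe",(A+B)/2,np.linalg.norm(d),"yaw",np.degrees(np.arctan2(d[1],d[0]))-90)
# tray front edge
A=onz("side",(214,406.5),.0);B=onz("side",(397,424),.0);d=B-A
print("trayfront",(A+B)/2,np.linalg.norm(d),np.degrees(np.arctan2(d[1],d[0]))-90)
print("captop",tri((315,250),(385,249)),onz("top",(385,249),.191),onz("side",(315,250),.191))
print("jars",onz("side",(252,315),.05),onz("side",(376,322),.046),onz("top",(391,213.5),.048),onz("top",(363,302),.048))
for n in("side","top"):
    im=cv2.imread(f"pics/{n}0.png");hsv=cv2.cvtColor(im,cv2.COLOR_BGR2HSV)
    m=cv2.inRange(hsv,(3,120,50),(18,255,255))
    cn,_=cv2.findContours(m,0,2)
    for c in cn:
        if cv2.contourArea(c)>200: print(n,cv2.boundingRect(c),cv2.contourArea(c), cv2.approxPolyDP(c,3,True)[:,0].tolist())
```

```text
bar [ 0.3829 -0.0191  0.0622] [ 0.5847 -0.0985  0.0471] 0.2173034945870399 [ 0.4838 -0.0588  0.0546]
side [ 0.4749 -0.0528  0.046 ] 0.23810893394577437 tip yaw -112.31451616958597
top [ 0.4922 -0.0606  0.046 ] 0.2004371007905721 tip yaw -112.41851174097161
toe [0.5084 0.0315 0.006 ] 0.052220229596340054 yaw -116.69622878767464
trayfront [ 0.465 -0.076  0.   ] 0.26236217703901377 -113.07433538229148
captop [0.5209 0.0549 0.1893] [0.5199 0.0553 0.191 ] [0.5211 0.0531 0.191 ]
jars [0.4276 0.0851 0.05  ] [0.6088 0.0178 0.046 ] [0.6071 0.0203 0.048 ] [0.4245 0.0863 0.048 ]
side (293, 263, 43, 87) 2829.0 [[301, 263], [293, 286], [297, 344], [326, 349], [335, 269], [325, 265], [310, 270]]
side (346, 220, 35, 36) 944.0 [[358, 220], [347, 231], [346, 247], [358, 255], [373, 254], [380, 245], [378, 230], [371, 221]]
side (543, 212, 52, 49) 665.0 [[547, 212], [543, 223], [580, 260], [594, 256]]
side (418, 102, 55, 44) 441.5 [[418, 103], [462, 145], [472, 142], [428, 102]]
side (134, 89, 34, 59) 947.0 [[155, 89], [151, 94], [154, 117], [149, 122], [140, 121], [136, 108], [138, 91], [135, 94], [1
[... 256 characters left out ...]

top (61, 360, 47, 30) 463.5 [[61, 370], [78, 367], [82, 371], [82, 379], [69, 386], [72, 389], [107, 378], [107, 373], [92, 377], [80, 360], [68, 362]]
top (27, 359, 33, 31) 370.0 [[27, 368], [41, 366], [47, 372], [44, 381], [33, 385], [36, 388], [59, 383], [58, 375], [55, 378], [53, 368], [45, 360], [36, 360]]
top (0, 359, 25, 30) 325.0 [[2, 359], [0, 366], [8, 366], [13, 375], [0, 385], [8, 388], [24, 383], [17, 365]]
top (362, 234, 38, 37) 452.0 [[376, 234], [362, 260], [387, 270], [399, 245], [393, 243], [394, 254], [381, 259], [374, 253], [374, 246], [386, 239]]
top (307, 187, 28, 24) 308.5 [[329, 187], [328, 194], [321, 199], [309, 193], [308, 203], [319, 210], [329, 207], [334, 197]]
```

Run:
```python
import numpy as np
from scipy.spatial.transform import Rotation as R
# rough wrist model: Rz(az)Ry(phi)Rz(q5)Ry(q6)Rz(q7+90deg)
r=np.radians(-112.7);X=np.array([np.cos(r),np.sin(r),0]);Y=np.array([-np.sin(r),np.cos(r),0])
for flip in(0,1):
  for tilt in(0,20,40,50,60,66):
    for phi,az in((110,0),(130,0),(150,0),(130,-15)):
      T0=np.c_[Y,X,[0,0,-1]]@np.diag([1-2*flip,1-2*flip,1]) 
      T=R.from_rotvec(np.radians(tilt)*Y)*R.from_matrix(T0)
      q=(R.from_euler('ZY',[az,phi],degrees=True).inv()*T).as_euler('ZYZ',degrees=True)
      a=q[2]-90;print(flip,tilt,phi,az,"q5 %.0f q6 %.0f q7 %.0f"%(q[0],q[1],(a+180)%360-180), "tcp/wrist")
```

```text
0 0 110 0 q5 0 q6 70 q7 113 tcp/wrist
0 0 130 0 q5 0 q6 50 q7 113 tcp/wrist
0 0 150 0 q5 0 q6 30 q7 113 tcp/wrist
0 0 130 -15 q5 0 q6 50 q7 98 tcp/wrist
0 20 110 0 q5 21 q6 64 q7 104 tcp/wrist
0 20 130 0 q5 26 q6 45 q7 95 tcp/wrist
0 20 150 0 q5 42 q6 28 q7 76 tcp/wrist
0 20 130 -15 q5 26 q6 50 q7 81 tcp/wrist
0 40 110 0 q5 43 q6 60 q7 94 tcp/wrist
0 40 130 0 q5 54 q6 47 q7 75 tcp/wrist
0 40 150 0 q5 74 q6 38 q7 48 tcp/wrist
0 40 130 -15 q5 50 q6 56 q7 66 tcp/wrist
0 50 110 0 q5 55 q6 60 q7 88 tcp/wrist
0 50 130 0 q5 67 q6 50 q7 67 tcp/wrist
0 50 150 0 q5 85 q6 45 q7 41 tcp/wrist
0 50 130 -15 q5 61 q6 61 q7 61 tcp/wrist
0 60 110 0 q5 66 q6 61 q7 82 tcp/wrist
0 60 130 0 q5 78 q6 55 q7 60 tcp/wrist
0 60 150 0 q5 93 q6 53 q7 35 tcp/wrist
0 60 130 -15 q5 70 q6 66 q7 56 tcp/wrist
0 66 110 0 q5 73 q6 62 q7 79 tcp/wrist
0 66 130 0 q5 84 q6 58 q7 57 tcp/wrist
0 66 150 0 q5 97 q6 58 q7 33 tcp/wrist
0 66 130 -15 q5 76 q6 69 q7 54 tcp/wrist
1 0 110 0 q5 0 q6 70 q7 -67 tcp/wrist
1 0 130 0 q5 0 q6 50 q7 -67 tcp/wrist
1 0 150 0 q5 0 q6 30 q7 -67 tcp/wrist
1 0 130 -15 q5 0 q6 50 q7 -82 tcp/wrist
1 20 110 0 q5 21 q6 64 q7 -76 tcp/wrist
1 20 130 0 q5 26 q6 45 q7 -85 tcp/wrist
1 20 150 0 q5 42 q6 28 q7 -104 tcp/wrist
1 20 130 -15 q5 26 q6 50 q7 -99 tcp/wrist
1 40 110 0 q5 43 q6 60 q7 -86 tcp/wrist
1 40 130 0 q5 54 q6 47 q7 -105 tcp/wrist
1 40 150 0 q5 74 q6 38 q7 -132 tcp/wrist
1 40 130 -15 q5 50 q6 56 q7 -114 tcp/wrist
1 50 110 0 q5 55 q6 60 q7 -92 tcp/wrist
1 50 130 0 q5 67 q6 50 q7 -113 tcp/wrist
1 50 150 0 q5 85 q6 45 q7 -139 tcp/wrist
1 50 130 -15 q5 61 q6 61 q7 -119 tcp/wrist
1 60 110 0 q5 66 q6 61 q7 -98 tcp/wrist
1 60 130 0 q5 78 q6 55 q7 -120 tcp/wrist
1 60 150 0 q5 93 q6 53 q7 -145 tcp/wrist
1 60 130 -15 q5 70 q6 66 q7 -124 tcp/wrist
1 66 110 0 q5 73 q6 62 q7 -101 tcp/wrist
1 66 130 0 q5 84 q6 58 q7 -123 tcp/wrist
1 66 150 0 q5 97 q6 58 q7 -147 tcp/wrist
1 66 130 -15 q5 76 q6 69 q7 -126 tcp/wrist
```

play_rows(motion=[[0,0,-0.2,0,0,1],[0,0,-0.2,0,0,1],[0,0,-0.2,0,0,1],[0,0,-0.2,0,0,1],[0,0,-0.2,0,0,1]], fingers=-1)

```text
clock: 0.52
eef_pos: [0.2708, -0.5603, 0.2477]
ee_rot: [-0.004, 0.999, 0.044, -0.002]
contact_force: [0.0, -0.7, -0.2]
grip_width: 0.999
```

play_rows(motion=[[0,0,-0.2,0,0,1],[0,0,-0.2,0,0,1],[0,0,-0.2,0,0,1],[0,0,-0.2,0,0,1],[0,0,-0.2,0,0,1]])

```text
clock: 0.93
eef_pos: [0.2702, -0.559, 0.2661]
ee_rot: [-0.006, 0.99, -0.139, -0.004]
contact_force: [0.7, 0.2, -0.1]
grip_width: 0.999
```

```bash
cat >> h.py <<'E'
from scipy.spatial.transform import Rotation as Rot
yaw=np.radians(-112.7)
XR=np.array([np.cos(yaw),np.sin(yaw),0]);YR=np.array([-np.sin(yaw),np.cos(yaw),0])
def tgt(p,tilt=0):
    "print move to p (world) and orientation at tilt deg, in tool units"
    s=arm.read_state();w=s["ee_rot"];C=Rot.from_quat(w,scalar_first=True)
    T=Rot.from_rotvec(np.radians(tilt)*YR)*Rot.from_matrix(np.c_[YR,XR,[0,0,-1]])
    d=C.inv().apply(np.array(p)-s["eef_pos"])/.02
    t=np.degrees((C.inv()*T).as_rotvec())/4
    print("t %.2f pos"%s["clock"],np.round(s["eef_pos"],4),"F",np.round(s["contact_force"],1),"q",np.round(s["qpos"],2),"g %.2f"%s["grip_width"])
    print("shift(current tool)",np.round(d,2),"shift(target tool)",np.round(T.inv().apply(np.array(p)-s["eef_pos"])/.02,2),"turn",np.round(t,2))
E
python3 -c "
from h import *
tgt([.5205,.0545,.27])"
```

```text
t 0.93 pos [ 0.2702 -0.559   0.2661] F [ 0.7  0.2 -0.1] q [ 0.9   0.41  0.19  1.53 -0.08  1.22 -0.74] g 1.00
shift(current tool) [  3.61 -32.93   0.1 ] shift(target tool) [ -0.29 -33.13  -0.19] turn [-0.13  0.15  1.69]
```

play_rows(motion=[[0.1,-1,0,0,0,0.85],[0,-1,0,0,0,0.85],[0,-1,0,0,0,0],[0,-1,0,0,0,0],[0,-1,0,0,0,0]])

```text
clock: 1.35
eef_pos: [0.3053, -0.4667, 0.2651]
ee_rot: [-0.005, 0.978, -0.207, -0.007]
contact_force: [0.8, -0.7, -0.6]
grip_width: 1.001
```

play_rows(motion=[[0,-1,0,0,0,0],[0,-1,0,0,0,0],[0,-1,0,0,0,0],[0,-1,0,0,0,0],[0,-1,0,0,0,0]])

```text
clock: 1.77
eef_pos: [0.3462, -0.3694, 0.2641]
ee_rot: [-0.006, 0.978, -0.207, -0.008]
contact_force: [-0.1, -0.2, -0.0]
grip_width: 1.001
```

play_rows(motion=[[0,-1,0,0,0,0],[0,-1,0,0,0,0],[0,-1,0,0,0,0],[0,-1,0,0,0,0],[0,-1,0,0,0,0]])

```text
clock: 2.18
eef_pos: [0.3869, -0.2722, 0.2636]
ee_rot: [-0.006, 0.978, -0.207, -0.01]
contact_force: [0.6, -0.1, -0.2]
grip_width: 1.002
```

```bash
python3 -c "
from h import *
tgt([.5205,.0545,.27])"
```

```text
t 2.18 pos [ 0.3869 -0.2722  0.2636] F [ 0.6 -0.1 -0.2] q [ 0.45  0.17  0.06  1.87 -0.02  1.13 -1.47] g 1.00
shift(current tool) [ -0.51 -17.64  -0.16] shift(target tool) [ -0.14 -17.65  -0.32] turn [-0.12  0.31 -0.3 ]
```

play_rows(motion=[[0,-1,0,0.9,0,0],[0,-1,0,1,0,0],[0,-0.98,0.15,1,0,0],[0,-0.96,0.25,1,0,0],[0,-0.94,0.3,1,0,0]])

```text
clock: 2.6
eef_pos: [0.4304, -0.1714, 0.2647]
ee_rot: [-0.179, 0.963, -0.2, 0.026]
contact_force: [-1.4, 0.5, -0.2]
grip_width: 1.004
```

play_rows(motion=[[0,-0.7,0.3,1,0,0],[0,-0.7,0.4,1,0,0],[0,-0.7,0.4,1,0,0],[0,0,0,1,0,0],[0,0,0,1,0,0]])

```text
clock: 3.02
eef_pos: [0.4516, -0.1212, 0.264]
ee_rot: [-0.352, 0.914, -0.189, 0.063]
contact_force: [-0.7, -1.0, 0.0]
grip_width: 1.003
```

play_rows(motion=[[0,0,0,1,0,0],[0,0,0,1,0,0],[0,0,0,1,0,0],[0,0,0,1,0,0],[0,0,0,1,0,0]])

```text
clock: 3.43
eef_pos: [0.452, -0.1222, 0.2646]
ee_rot: [-0.512, 0.835, -0.174, 0.099]
contact_force: [0.7, 0.8, -0.2]
grip_width: 0.999
```

```bash
python3 -c "
from h import *
tgt([.455,-.1,.12],60)"
```

```text
t 3.43 pos [ 0.452  -0.1222  0.2646] F [ 0.7  0.8 -0.2] q [ 0.85  0.49 -0.06  1.97 -0.95  1.42 -0.65] g 1.00
shift(current tool) [-0.2   5.95  4.25] shift(target tool) [-0.29  5.72  4.55] turn [-0.73 -0.   -0.22]
```

play_rows(motion=[[0,0.87,0.45,0,0,0],[0,0.87,0.45,0,0,0],[0,0.87,0.45,0,0,0],[0,0.87,0.45,0,0,0],[0,0.87,0.45,0,0,0]])

```text
clock: 3.85
eef_pos: [0.4505, -0.1243, 0.1619]
ee_rot: [-0.514, 0.833, -0.177, 0.101]
contact_force: [0.1, -0.4, 0.5]
grip_width: 0.998
```

```bash
python3 -c "
from h import *
tgt([.452,-.12,.30],0)"
```

```text
t 3.85 pos [ 0.4505 -0.1243  0.1619] F [ 0.1 -0.4  0.5] q [ 0.87  0.66 -0.06  2.02 -0.98  1.29 -0.47] g 1.00
shift(current tool) [-0.12 -6.27 -2.92] shift(target tool) [-0.01 -0.23 -6.91] turn [-15.79   0.07  -0.3 ]
```

Tilted pose is feasible. Go back up and upright, over the bottle.

play_rows(motion=[[0,-0.9,-0.45,-1,0,0],[0,-0.87,-0.5,-1,0,0],[0,-0.84,-0.55,-1,0,0],[0,-0.8,-0.6,-1,0,0],[0,-0.75,-0.65,-1,0,0]])

```text
clock: 4.27
eef_pos: [0.4487, -0.1247, 0.2401]
ee_rot: [-0.367, 0.906, -0.206, 0.047]
contact_force: [1.0, 0.6, -0.6]
grip_width: 1.001
```

play_rows(motion=[[0,-0.9,0,-1,0,0],[0,-0.9,0.2,-1,0,0],[0,-0.9,0.2,-1,0,0],[0,-0.9,0.2,-1,0,0],[0,-0.9,0.2,-1,0,0]])

```text
clock: 4.68
eef_pos: [0.4874, -0.0551, 0.2838]
ee_rot: [-0.194, 0.957, -0.217, 0.016]
contact_force: [0.4, -0.0, -1.1]
grip_width: 1.002
```

play_rows(motion=[[0,-0.5,0,-1,0,0],[0,-0.5,0,-1,0,0],[0,-0.5,0,-1,0,0],[0,-0.5,0,-1,0,0],[0,-0.5,0,-1,0,0]])

```text
clock: 5.1
eef_pos: [0.5106, -0.0078, 0.3]
ee_rot: [-0.016, 0.976, -0.217, -0.018]
contact_force: [0.1, -0.9, -0.4]
grip_width: 1.002
```

```bash
python3 -c "
from h import *
tgt([.5205,.0545,.25],0)"
```

```text
t 5.10 pos [ 0.5106 -0.0078  0.3   ] F [ 0.1 -0.9 -0.4] q [-0.    0.22 -0.07  1.71 -0.03  1.24 -2.07] g 1.00
shift(current tool) [-0.76 -2.97  2.6 ] shift(target tool) [-0.75 -3.07  2.5 ] turn [-0.35  0.6  -0.59]
```

play_rows(motion=[[-0.2,-0.8,0,-0.12,0.2,-0.2],[-0.2,-0.8,0,-0.12,0.2,-0.2],[-0.2,-0.8,0.3,-0.12,0.2,-0.2],[-0.2,-0.65,0.6,0,0,0],[0,0,0.5,0,0,0]])

```text
clock: 5.52
eef_pos: [0.5229, 0.0647, 0.2732]
ee_rot: [0.002, 0.982, -0.19, 0.002]
contact_force: [-0.7, -0.0, -1.6]
grip_width: 1.003
```

Run:
```python
from h import *
tgt([.5205,.0545,.25],0)
s=arm.get_image("side");t=arm.get_image("top")
cv2.imwrite("pics/c2.png",np.hstack([cv2.resize(s[100:400,150:450],(400,400)),cv2.resize(t[150:350,290:490],(400,400))])[:,:,::-1])
print(proj("top",np.array([.5205,.0545,.19])))
```

```text
t 5.52 pos [0.5229 0.0647 0.2732] F [-0.7 -0.  -1.6] q [-0.13  0.25 -0.13  1.74  0.04  1.15 -2.22] g 1.00
shift(current tool) [0.07 0.51 1.16] shift(target tool) [0.09 0.52 1.16] turn [ 0.05 -0.07  0.2 ]
[385.37909049 248.72375293]
```

View pics/c2.png

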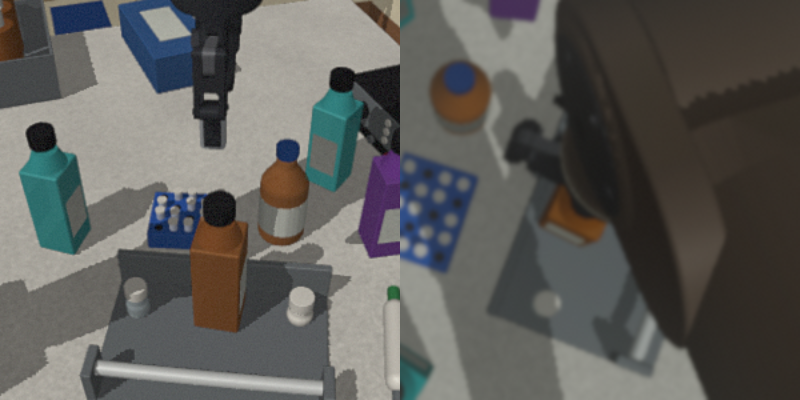

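play_rows(motion=[[0.05,0.35,0.4,0,0,0.15],[0.05,0.2,0.8,0,0,0],[0,0,1,0,0,0],[0,0,1,0,0,0],[0,0,0.8,0,0,0]])

```text
clock: 6.03
eef_pos: [0.5217, 0.0393, 0.1926]
ee_rot: [0.004, 0.979, -0.203, 0.004]
contact_force: [-0.3, 0.6, -0.9]
grip_width: 1.003
```

Run:
```python
from h import *
tgt([.5205,.0545,.16],0)
```

```text
t 6.03 pos [0.5217 0.0393 0.1926] F [-0.3  0.6 -0.9] q [-0.1   0.31 -0.11  1.87  0.05  0.96 -2.21] g 1.00
shift(current tool) [-0.38 -0.68  1.62] shift(target tool) [-0.35 -0.68  1.63] turn [ 0.08 -0.14 -0.2 ]
```

play_rows(motion=[[-0.18,-0.35,0,0.04,-0.07,-0.1],[-0.17,-0.33,0.2,0.04,-0.07,-0.1],[0,0,0.5,0,0,0],[0,0,0.4,0,0,0],[0,0,0,0,0,0]])

```text
clock: 6.45
eef_pos: [0.5195, 0.0493, 0.1676]
ee_rot: [0.001, 0.98, -0.201, -0.001]
contact_force: [0.2, -0.3, -0.6]
grip_width: 0.999
```

Run:
```python
from h import *
tgt([.5205,.0545,.16],0)
```

```text
t 6.45 pos [0.5195 0.0493 0.1676] F [ 0.2 -0.3 -0.6] q [-0.11  0.34 -0.12  1.89  0.05  0.91 -2.22] g 1.00
shift(current tool) [-0.05 -0.26  0.38] shift(target tool) [-0.05 -0.26  0.38] turn [ 0.04  0.03 -0.11]
```

play_rows(motion=[[-0.05,-0.26,0.38,0,0,-0.1],[0,0,0,0,0,0],[0,0,0,0,0,0],[0,0,0,0,0,0],[0,0,0,0,0,0]], fingers=-0.1)

```text
clock: 6.87
eef_pos: [0.5216, 0.0553, 0.1602]
ee_rot: [0.001, 0.98, -0.197, -0.001]
contact_force: [0.3, 0.2, -0.1]
grip_width: 0.551
```

Run:
```python
from h import *
tgt([.5205,.0545,.16],0)
s=arm.get_image("side")
cv2.imwrite("pics/c3.png",cv2.resize(s[190:390,210:410],(600,600),interpolation=2)[:,:,::-1])
```

```text
t 6.87 pos [0.5216 0.0553 0.1602] F [ 0.3  0.2 -0.1] q [-0.12  0.35 -0.12  1.9   0.05  0.89 -2.23] g 0.55
shift(current tool) [-0.03  0.06  0.01] shift(target tool) [-0.03  0.06  0.01] turn [0.03 0.01 0.  ]
```

View pics/c3.png

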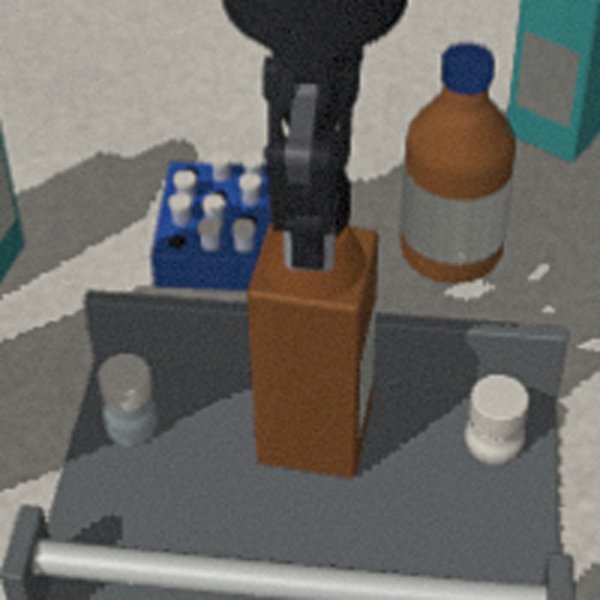

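play_rows(motion=[[0,0.05,0,0,0,0],[0,0.16,-0.03,0.3,0,0],[0,0.16,-0.03,0.3,0,0],[0,0.16,-0.03,0.3,0,0],[0,0.16,-0.03,0.3,0,0]], fingers=0.03)

```text
clock: 7.33
eef_pos: [0.5172, 0.0445, 0.1634]
ee_rot: [-0.042, 0.98, -0.194, 0.009]
contact_force: [-0.5, 0.1, 0.3]
grip_width: 0.486
```

```bash
cat >> h.py <<'E'
def arc(th,off=0.0,h=.154,slide=0):
    T=np.array([.5085,.0300,.006])-slide*XR;a=np.radians(th)
    p=T+XR*(-.027*np.cos(a)+h*np.sin(a)+off)+np.array([0,0,.027*np.sin(a)+h*np.cos(a)])
    s=arm.read_state();z=Rot.from_quat(s["ee_rot"],scalar_first=True).apply([0,0,1])
    print("tilt now %.1f"%np.degrees(np.arctan2(-z@XR,-z[2])),"target",np.round(p,4));tgt(p,th)
E
python3 -c "
from h import *
arc(5)"
```

```text
tilt now 4.9 target [0.5137 0.0424 0.1618]
t 7.33 pos [0.5172 0.0445 0.1634] F [-0.5  0.1  0.3] q [-0.02  0.32 -0.15  1.94 -0.03  0.83 -2.1 ] g 0.49
shift(current tool) [-0.12  0.17  0.07] shift(target tool) [-0.12  0.17  0.07] turn [ 0.01 -0.01  0.06]
```

play_rows(motion=[[0,0.2,0,0.3,0,0],[0,0.18,-0.02,0.3,0,0],[0,0.16,-0.02,0.3,0,0],[0,0.16,-0.03,0.3,0,0],[0,0.16,-0.03,0.3,0,0]])

```text
clock: 7.75
eef_pos: [0.5108, 0.0277, 0.1647]
ee_rot: [-0.096, 0.976, -0.193, 0.021]
contact_force: [-0.5, -0.4, 0.0]
grip_width: 0.484
```

```bash
python3 -c "
from h import *
arc(11)"
```

```text
tilt now 11.3 target [0.5074 0.0273 0.1623]
t 7.75 pos [0.5108 0.0277 0.1647] F [-0.5 -0.4  0. ] q [ 0.12  0.3  -0.19  1.99 -0.17  0.77 -1.9 ] g 0.48
shift(current tool) [-0.15  0.1   0.1 ] shift(target tool) [-0.15  0.1   0.1 ] turn [-0.08 -0.05  0.08]
```

play_rows(motion=[[0,0.18,0.02,0.28,0,0],[0,0.17,0,0.28,0,0],[0,0.17,0,0.3,0,0],[-0.02,0.16,-0.02,0.3,0,0],[0,0.1,-0.02,0.2,0,0]])

```text
clock: 8.17
eef_pos: [0.5048, 0.0117, 0.1629]
ee_rot: [-0.145, 0.97, -0.193, 0.033]
contact_force: [-0.1, -0.3, -0.3]
grip_width: 0.486
```

Run:
```python
from h import *
arc(17)
s=arm.get_image("side")
cv2.imwrite("pics/c4.png",cv2.resize(s[190:390,210:410],(500,500),interpolation=2)[:,:,::-1])
```

```text
tilt now 17.1 target [0.5011 0.0123 0.1612]
t 8.17 pos [0.5048 0.0117 0.1629] F [-0.1 -0.3 -0.3] q [ 0.26  0.3  -0.24  2.03 -0.31  0.73 -1.7 ] g 0.49
shift(current tool) [-0.18  0.07  0.07] shift(target tool) [-0.18  0.07  0.07] turn [-0.01 -0.09  0.08]
```

View pics/c4.png

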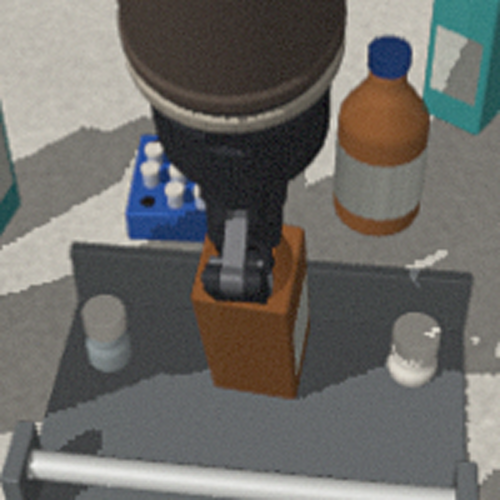

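play_rows(motion=[[-0.03,0.18,0.02,0.28,0,0.02],[-0.03,0.17,0,0.28,0,0.02],[-0.03,0.17,0,0.28,0,0.02],[-0.03,0.16,-0.02,0.28,0,0.02],[-0.03,0.16,-0.02,0.28,0,0]])

```text
clock: 8.63
eef_pos: [0.4968, -0.0025, 0.1591]
ee_rot: [-0.193, 0.961, -0.193, 0.044]
contact_force: [0.3, 0.3, 0.2]
grip_width: 0.481
```

Run:
```python
from h import *
arc(23)
```

```text
tilt now 22.8 target [ 0.4949 -0.0026  0.1583]
t 8.63 pos [ 0.4968 -0.0025  0.1591] F [0.3 0.3 0.2] q [ 0.41  0.31 -0.29  2.07 -0.46  0.71 -1.48] g 0.48
shift(current tool) [-0.09  0.05  0.02] shift(target tool) [-0.09  0.05  0.02] turn [ 0.04 -0.14  0.03]
```

play_rows(motion=[[-0.03,0.18,0,0.28,0,0.02],[-0.03,0.17,0,0.28,0,0.02],[-0.03,0.17,0,0.28,0,0.02],[-0.03,0.16,-0.02,0.28,0,0.02],[-0.03,0.16,-0.02,0.28,0,0]])

```text
clock: 9.05
eef_pos: [0.4887, -0.0166, 0.1538]
ee_rot: [-0.241, 0.95, -0.193, 0.054]
contact_force: [-0.5, 0.2, -0.3]
grip_width: 0.483
```

Run:
```python
from h import *
arc(28)
s=arm.get_image("side");t=arm.get_image("top")
cv2.imwrite("pics/c5.png",np.hstack([cv2.resize(s[230:430,210:410],(400,400),interpolation=2),cv2.resize(t[180:330,330:480],(400,400),interpolation=2)])[:,:,::-1])
```

```text
tilt now 28.6 target [ 0.4898 -0.0147  0.1546]
t 9.05 pos [ 0.4887 -0.0166  0.1538] F [-0.5  0.2 -0.3] q [ 0.56  0.34 -0.34  2.1  -0.6   0.71 -1.27] g 0.48
shift(current tool) [ 0.01 -0.11  0.01] shift(target tool) [ 0.01 -0.11  0.01] turn [-0.15 -0.18 -0.02]
```

View pics/c5.png

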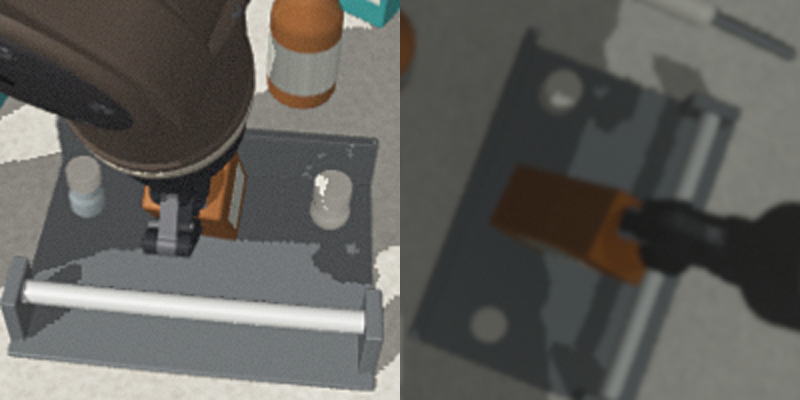

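play_rows(motion=[[0,0.14,-0.02,0.28,-0.03,0],[0,0.15,-0.02,0.28,-0.03,0],[0,0.15,-0.03,0.28,-0.03,0],[0,0.15,-0.03,0.28,-0.03,0],[0,0.15,-0.03,0.28,0,0]])

```text
clock: 9.57
eef_pos: [0.4843, -0.0281, 0.1497]
ee_rot: [-0.287, 0.937, -0.187, 0.06]
contact_force: [0.4, -0.6, -0.8]
grip_width: 0.484
```

Run:
```python
from h import *
arc(34)
```

```text
tilt now 34.1 target [ 0.4839 -0.0288  0.1488]
t 9.57 pos [ 0.4843 -0.0281  0.1497] F [ 0.4 -0.6 -0.8] q [ 0.68  0.39 -0.38  2.11 -0.7   0.75 -1.1 ] g 0.48
shift(current tool) [-0.01  0.06  0.02] shift(target tool) [-0.01  0.06  0.02] turn [-0.03 -0.05  0.04]
```

play_rows(motion=[[0,0.14,-0.02,0.28,-0.03,0],[0,0.15,-0.02,0.28,-0.03,0],[0,0.15,-0.03,0.28,-0.03,0],[0,0.15,-0.03,0.28,-0.03,0],[0,0.15,-0.03,0.28,0,0]])

```text
clock: 9.98
eef_pos: [0.4802, -0.0395, 0.1439]
ee_rot: [-0.333, 0.923, -0.181, 0.064]
contact_force: [-0.0, -1.7, -0.8]
grip_width: 0.486
```

Run:
```python
from h import *
arc(40)
```

```text
tilt now 39.7 target [ 0.4783 -0.0422  0.1413]
t 9.98 pos [ 0.4802 -0.0395  0.1439] F [-0.  -1.7 -0.8] q [ 0.78  0.46 -0.41  2.1  -0.76  0.79 -0.95] g 0.49
shift(current tool) [-0.04  0.21 -0.01] shift(target tool) [-0.04  0.21 -0.01] turn [0.08 0.11 0.1 ]
```

play_rows(motion=[[0,0.19,-0.02,0.28,0.02,0.02],[0,0.18,-0.03,0.28,0.02,0.02],[0,0.17,-0.03,0.28,0.02,0.02],[0,0.16,-0.03,0.28,0,0],[0,0.16,-0.03,0.28,0,0]])

```text
clock: 10.4
eef_pos: [0.4759, -0.0526, 0.1348]
ee_rot: [-0.377, 0.906, -0.178, 0.074]
contact_force: [-0.6, -0.8, 0.1]
grip_width: 0.489
```

Run:
```python
from h import *
arc(45)
```

```text
tilt now 45.2 target [ 0.4738 -0.0528  0.134 ]
t 10.40 pos [ 0.4759 -0.0526  0.1348] F [-0.6 -0.8  0.1] q [ 0.88  0.53 -0.44  2.1  -0.82  0.83 -0.82] g 0.49
shift(current tool) [-0.09  0.07 -0.01] shift(target tool) [-0.09  0.07 -0.01] turn [-0.06  0.09  0.08]
```

play_rows(motion=[[0,0.17,-0.02,0.25,0,0.02],[0,0.16,-0.03,0.25,0,0.02],[0,0.15,-0.03,0.25,0,0],[0,0.15,-0.03,0.25,0,0],[0,0.15,-0.03,0.25,0,0]])

```text
clock: 10.82
eef_pos: [0.4713, -0.0648, 0.1246]
ee_rot: [-0.419, 0.887, -0.175, 0.081]
contact_force: [-0.4, -0.7, -0.7]
grip_width: 0.487
```

Run:
```python
from h import *
arc(50)
s=arm.get_image("side");t=arm.get_image("top")
cv2.imwrite("pics/c6.png",np.hstack([cv2.resize(s[230:430,210:410],(400,400),interpolation=2),cv2.resize(t[180:330,330:480],(400,400),interpolation=2)])[:,:,::-1])
```

```text
tilt now 50.5 target [ 0.4697 -0.0628  0.1257]
t 10.82 pos [ 0.4713 -0.0648  0.1246] F [-0.4 -0.7 -0.7] q [ 0.96  0.61 -0.45  2.09 -0.85  0.87 -0.71] g 0.49
shift(current tool) [-0.11 -0.08  0.01] shift(target tool) [-0.12 -0.08  0.01] turn [-0.13  0.12  0.05]
```

View pics/c6.png

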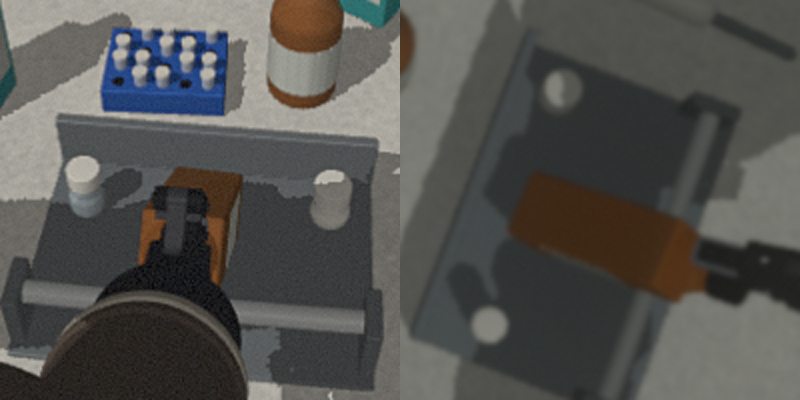

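play_rows(motion=[[-0.02,0.12,-0.02,0.22,0.03,0.01],[-0.02,0.13,-0.03,0.22,0.03,0.01],[-0.02,0.13,-0.03,0.22,0.03,0.01],[0,0.13,-0.03,0.22,0.02,0],[0,0.13,-0.03,0.22,0,0]])

```text
clock: 11.33
eef_pos: [0.4662, -0.0742, 0.1157]
ee_rot: [-0.455, 0.869, -0.174, 0.092]
contact_force: [0.0, -1.6, -0.4]
grip_width: 0.491
```

Run:
```python
from h import *
arc(55)
```

```text
tilt now 55.3 target [ 0.4658 -0.0721  0.1164]
t 11.33 pos [ 0.4662 -0.0742  0.1157] F [ 0.  -1.6 -0.4] q [ 1.02  0.69 -0.46  2.09 -0.87  0.9  -0.63] g 0.49
shift(current tool) [-0.06 -0.08  0.05] shift(target tool) [-0.06 -0.08  0.05] turn [-0.07 -0.01  0.02]
```

play_rows(motion=[[0,0.13,-0.02,0.22,0.02,0.01],[0,0.13,-0.02,0.22,0.02,0.01],[0,0.12,-0.02,0.2,0,0],[0,0.1,-0.02,0.18,0,0],[0,0.1,-0.02,0.18,0,0]])

```text
clock: 11.75
eef_pos: [0.4627, -0.083, 0.1057]
ee_rot: [-0.488, 0.85, -0.172, 0.1]
contact_force: [-0.5, 0.3, 0.1]
grip_width: 0.481
```

Run:
```python
from h import *
arc(60)
```

```text
tilt now 59.7 target [ 0.4622 -0.0806  0.1064]
t 11.75 pos [ 0.4627 -0.083   0.1057] F [-0.5  0.3  0.1] q [ 1.07  0.76 -0.47  2.07 -0.88  0.94 -0.56] g 0.48
shift(current tool) [-0.07 -0.08  0.07] shift(target tool) [-0.07 -0.08  0.07] turn [ 0.07 -0.07 -0.02]
```

play_rows(motion=[[0,0.09,-0.01,0.15,0,0],[0,0.09,-0.01,0.15,0,0],[0,0.08,-0.01,0.12,0,0],[0,0.06,-0.01,0.1,0,0],[0,0,0,0,0,0]])

```text
clock: 12.17
eef_pos: [0.4611, -0.0873, 0.0996]
ee_rot: [-0.506, 0.839, -0.171, 0.103]
contact_force: [-1.4, -0.5, 0.0]
grip_width: 0.481
```

Run:
```python
from h import *
arc(63)
s=arm.get_image("side");t=arm.get_image("top")
cv2.imwrite("pics/c7.png",np.hstack([cv2.resize(s[230:430,210:410],(400,400),interpolation=2),cv2.resize(t[180:330,330:480],(400,400),interpolation=2)])[:,:,::-1])
```

```text
tilt now 62.2 target [ 0.4603 -0.0853  0.1   ]
t 12.17 pos [ 0.4611 -0.0873  0.0996] F [-1.4 -0.5  0. ] q [ 1.09  0.81 -0.47  2.06 -0.88  0.96 -0.53] g 0.48
shift(current tool) [-0.08 -0.05  0.06] shift(target tool) [-0.08 -0.05  0.06] turn [ 0.2  -0.07 -0.03]
```

View pics/c7.png

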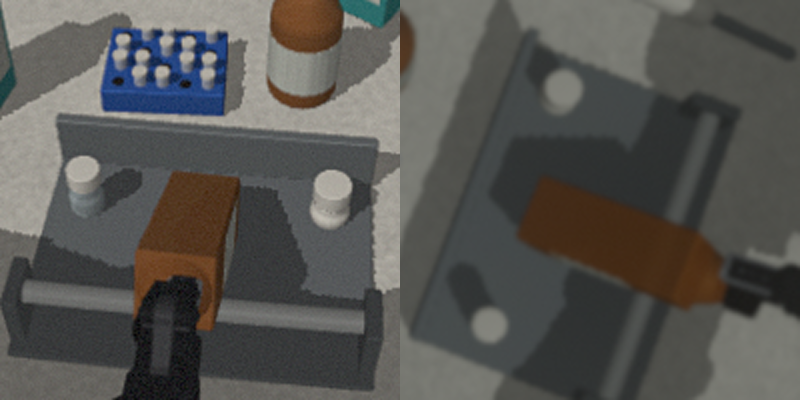

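play_rows(motion=[[0,0.06,0,0.08,0,0],[0,0.06,0,0.08,0,0],[0,0.05,0,0.08,0,0],[0,0.05,0,0,0,0],[0,0,0,0,0,0]], fingers=-0.04)

```text
clock: 12.68
eef_pos: [0.4608, -0.0882, 0.097]
ee_rot: [-0.514, 0.835, -0.168, 0.105]
contact_force: [0.2, -0.1, 1.0]
grip_width: 0.52
```

play_rows(motion=[[0,0.04,0,0,0,0],[0,0.04,0,0,0,0],[0,0,0,0,0,0],[0,0,0,0,0,0],[0,0,0,0,0,0]], fingers=-0.15)

```text
clock: 13.1
eef_pos: [0.4606, -0.0887, 0.0956]
ee_rot: [-0.514, 0.835, -0.168, 0.105]
contact_force: [0.1, -0.1, 2.0]
grip_width: 0.575
```

Run:
```python
from h import *
arc(63)
s=arm.get_image("side");t=arm.get_image("top")
cv2.imwrite("pics/c8.png",np.hstack([cv2.resize(s[230:430,210:410],(400,400),interpolation=2),cv2.resize(t[180:330,330:480],(400,400),interpolation=2)])[:,:,::-1])
```

```text
tilt now 63.3 target [ 0.4603 -0.0853  0.1   ]
t 13.10 pos [ 0.4606 -0.0887  0.0956] F [ 0.1 -0.1  2. ] q [ 1.1   0.83 -0.47  2.05 -0.88  0.97 -0.51] g 0.57
shift(current tool) [-0.08 -0.26  0.04] shift(target tool) [-0.08 -0.26  0.04] turn [-0.06 -0.06  0.02]
```

View pics/c8.png

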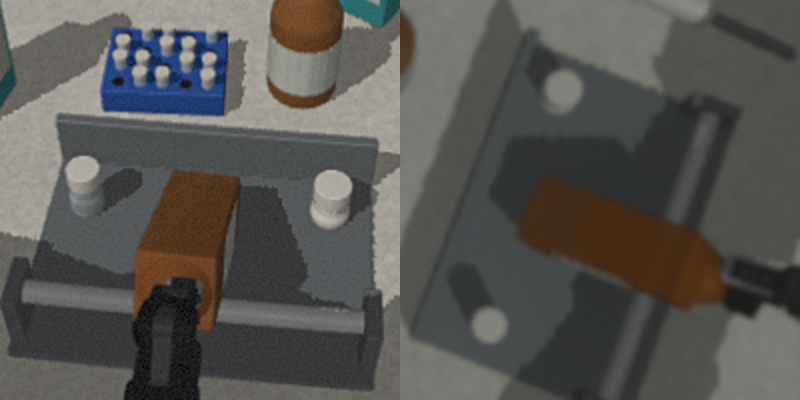

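play_rows(motion=[[0,-0.05,0,0,0,0],[0,-0.05,0,0,0,0],[0,-0.05,0,0,0,0],[0,0,0,0,0,0],[0,0,0,0,0,0]], fingers=-0.4)

```text
clock: 13.62
eef_pos: [0.461, -0.0877, 0.0981]
ee_rot: [-0.513, 0.835, -0.168, 0.105]
contact_force: [0.5, 0.3, -0.3]
grip_width: 0.703
```

play_rows(motion=[[0,0,-0.1,0,0,0],[0,0,-0.2,0,0,0],[0,0,-0.2,0,0,0],[0,0,-0.3,0,0,0],[0,0,-0.3,0,0,0]])

```text
clock: 14.03
eef_pos: [0.4525, -0.1063, 0.1087]
ee_rot: [-0.514, 0.835, -0.168, 0.104]
contact_force: [-0.4, -0.5, -0.6]
grip_width: 0.699
```

Run:
```python
from h import *
arc(63)
s=cv2.imread("pics/c8.png")[:, :400].astype(int)
n=cv2.resize(arm.get_image("side")[230:430,210:410],(400,400),interpolation=2)[:,:,::-1].astype(int)
d=np.abs(n-s).sum(2)>60;print("changed px in bottle/jars region",d[150:270].sum())
```

```text
tilt now 63.2 target [ 0.4603 -0.0853  0.1   ]
t 14.03 pos [ 0.4525 -0.1063  0.1087] F [-0.4 -0.5 -0.6] q [ 1.12  0.8  -0.46  2.03 -0.85  1.02 -0.54] g 0.70
shift(current tool) [-0.05 -0.11  1.2 ] shift(target tool) [-0.05 -0.12  1.2 ] turn [-0.05 -0.04  0.01]
changed px in bottle/jars region 329
```

play_rows(motion=[[0,0,-0.5,0,0,0],[0,0,-0.7,0,0,0],[0,0,-0.8,0,0,0],[0,0,-0.8,0,0,0],[0,0,-0.8,0,0,0]])

```text
clock: 14.5
eef_pos: [0.4248, -0.1689, 0.1437]
ee_rot: [-0.514, 0.835, -0.168, 0.103]
contact_force: [0.7, 0.2, 0.3]
grip_width: 0.703
```

play_rows(motion=[[0,-0.5,-1,0,0,0],[0,-0.5,-1,0,0,0],[0,-0.5,-1,0,0,0],[0,-0.5,-1,0,0,0],[0,-0.5,-1,0,0,0]])

```text
clock: 14.92
eef_pos: [0.3939, -0.2363, 0.237]
ee_rot: [-0.514, 0.835, -0.17, 0.101]
contact_force: [-0.2, -0.8, 0.3]
grip_width: 0.701
```

Run:
```python
from h import *
tgt([.45,-.2,.2],60)
s=arm.get_image("side");t=arm.get_image("top")
cv2.imwrite("pics/c9.png",np.hstack([cv2.resize(s[230:430,210:410],(400,400),interpolation=2),cv2.resize(t[180:330,330:480],(400,400),interpolation=2)])[:,:,::-1])
```

```text
t 14.92 pos [ 0.3939 -0.2363  0.237 ] F [-0.2 -0.8  0.3] q [ 1.27  0.65 -0.37  1.8  -0.69  1.45 -0.71] g 0.70
shift(current tool) [1.89 0.39 3.29] shift(target tool) [1.89 0.22 3.31] turn [-0.78  0.01 -0.08]
```

View pics/c9.png

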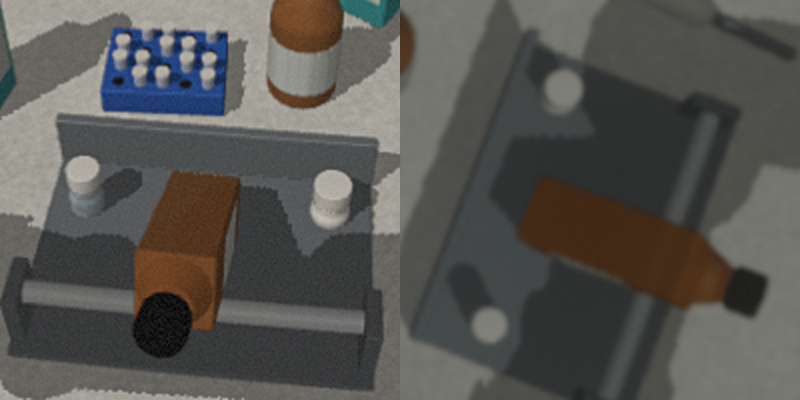

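Run:
```python
from h import *
# rough: cap end centre (both views) and foot upper edge middle
c=tri((291,392.5),(461,290));f=onz("top",(378.9,257.4),.054)
a=[onz("top",(330+.375*u,180+.375*v),.054) for u,v in((143,178),(118,235))]
g=onz("side",(210+175*.5,230+172*.5),.054);k=onz("side",(210+240*.5,230+179*.5),.054)
for d in(c-f,c-(g+k)/2,):print("axis yaw %.1f"%np.degrees(np.arctan2(d[1],d[0])),d)
d=(k-g);print("side foot edge yaw %.1f len %.3f"%(np.degrees(np.arctan2(d[1],d[0]))-90,np.linalg.norm(d)))
d=a[0]-a[1];print("top foot edge yaw %.1f len %.3f"%(np.degrees(np.arctan2(d[1],d[0]))-90,np.linalg.norm(d)))
print("cap",c)
```

```text
axis yaw -115.5 [-0.07129286 -0.14928651  0.05887161]
axis yaw -116.5 [-0.07342766 -0.14732388  0.05887161]
side foot edge yaw -115.0 len 0.051
top foot edge yaw -116.0 len 0.049
cap [ 0.44372647 -0.09877583  0.11287161]
```

```bash
python3 -c "
from h import *
print(arm.finish_job())"
```

```text
the job is handed in; nothing more can be done
None
```

The bottle is laid on the sloping rest, with its body on the bar, its foot on the tray and its cap end up. I handed the job in at about 15 s on the robot clock.

I held the fingers loosely either side of the cap, about 7 mm wider than the cap. The rear finger tipped the bottle, then the front finger carried it down to the bar. I opened the fingers and backed the gripper off along the bottle's axis.

**Last checks:**
- **Rest and stability:** The bottle looked unchanged when I opened the fingers and after I withdrew. Its tilt is about 63° from upright, inside the 60–72° range.
- **Direction:** The bottle is not perfectly square to the bar. It points about 3° off (yaw about -116° against -113° for the rest), inside what I could measure reliably. I did not nudge it further.
- **Forces:** Readings at the wrist were about 2 N at most. That peak came just before release and was probably the rear finger touching the top of the cap. I backed off a few millimetres and it went away.
- **Other objects:** Both jars, the tube rack and the reagent bottle look unmoved in the last pictures. I did not check the pipette closely.

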